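# Rehang the lift-off door on the open bar locker

## Robot

A 6-joint arm with a two-finger parallel gripper is mounted at the origin on a cart in front of the work surface, level with it; the furniture and walls round the work are solid. World frame = base frame: x ahead of the robot, y to its left, z up, the work surface at z = 0. Lengths are in m, angles in rad, forces in N, time in s.
With the tool pointing down it reaches from about 0.425 to 0.95 m from the base axis. Payload 3.5 kg.
Tool frame: the origin (TCP) lies at the very end of the fingers, on their centre line; the grasp point (between the pads) lies ctrl.grip_point_offset behind it (ctrl.grip_point_offset is the distance from the TCP to the grasp point, in m); z points along the fingers, y is the direction in which the jaws open and shut (so a half turn about z gives the same grasp; the last joint's range is limited). The gripper opens to 85 mm and grips with 20 to 120 N. Pads are 22 mm wide; open, the fingers measure 114 mm over their backs; the gripper's body (76 mm by 85 mm) begins 54 mm behind the grasp point. The pads swing forward as they close: fully open they stand 13 mm farther back than shut.
Start: joints at [1.032, 0.286, 1.577, -0, 1.279, -0.15], TCP at [0.256, 0.625, 0.231] pointing down, gripper open.
Joint ranges: [-2.77, 2.77], [-0.9, 2.22], [0.21, 2.48], [-1.53, 4.67], [0.24, 2.81], [-2.84, 2.84]. Speed limits (rad/s): [2.79, 2.79, 3.14, 3.14, 3.14, 3.14].

## Interface

Orientations are given as a unit quaternion [x, y, z, w].
In Python, from plant import telemetry, imaging, ticket, finder, ctrl gives the robot as it stands. The module is installed in compiled form; this text tells all that it offers.
- The arm moves only by the shell command python3 -m crank 'ROWS' [FORCE]. ROWS is JSON, a list of rows, each a list of 7 numbers: the shift along the tool's x, y, z scaled (see below), then the turn, a rotation vector about the tool's x, y, z scaled (see below), then the opening, from 0 (shut) to 1 (fully open). A call has 1 to 12 rows; each row is the pose to reach, as a shift and turn from the pose commanded when the call began, along the tool's axes at that moment; what a row does not reach only later rows make up. The controller multiplies each number of a shift by 0.15 m and each number of a turn by 90 degrees. A row lasts 1/10 s, in which the tool goes at most 50 mm and 8.59 degrees, less where a joint would pass 70% of its speed; a pose out of reach is approached as far as the arm can. A call with a number of a shift or a turn outside -1 to 1 is refused whole. A call with a gripper value outside its range is refused whole. The fingers move at their own pace and stop on an object; FORCE is the grip in N (left out, the last holds). Time passes only in rows, so rows that repeat a pose let the fingers close. It gives the time, the measured TCP pose, the force and the opening at its end, in the units of the state.
- telemetry.get_state(): the state, without advancing time (a new reading comes with each control period).
- imaging.read_camera(name): name is "scene" or "side" or "wrist"; returns a dict with "pixels" (420x560x3 uint8, red, green, blue), "vfov" (degrees; the focal length in pixels is half the picture's height over the tangent of half this angle, whatever the lens; pixels are square), "cx", "cy" (the principal point, pixels), "distortion" ([k1, k2, p1, p2, k3] as OpenCV has them; the pictures are not rectified), "rvec" (rotation vector, rad) and "tvec" (3), from world to camera coordinates, as OpenCV has them. Camera axes: x right, y down, z forward; pixel columns grow to the right and rows downward; lengths in m; the calibration is good to about 2 mm. A picture is of the moment at which its call begins. There is no depth.
- ticket.sign_off(): hands the job in, once; it reports no verdict.
Trained networks look in a picture, given as the dict that the camera call returned (one of the last four; its "shot" number tells which), for a name from the list of things; names that differ only in an ending like _2 or _b are one class to them, and where a whole thing is asked for, a point or a joint stands for the part that bears it (a point fixed in the world has none). Each returns a list of dicts, best first, with "confidence" (0 to 1); they miss things now and then, are a little off and sometimes report something else, mostly with a low value. They report only what shows in the picture. A call takes as long as a camera call.
- finder.masks_of(label, picture): "pixels" (420x560 bool, what is visible of it) and "extent" ([left, top, right, bottom] in pixels, round what is visible of it).
- finder.pinpoint(label, picture): "location" ([row, column] in pixels: a listed point, or the origin of a listed thing).
The state is a dict: "time": time; "qpos": joint angles; "dq": joint speeds; "joint_efforts": joint torques, N m; "eef_pos": TCP position; "tcp_rot": TCP orientation; "contact_force": force on the tool from outside, world axes, zero at the start; "wrist_torque": the same for the moment, N m; "opening": opening from 0.0 (shut) to 1.0 (fully open).
Only numpy, scipy, OpenCV 4.12 (cv2) and the standard library are available. Lean on these libraries where they do the work, as an engineer would, in place of code of your own. Each camera call takes 0.05 s, during which the arm holds its last target.

## Task

Take the lift-off door from the locker that wears it, by squeezing its two sprung hinge-pin tabs together and lifting it straight up, and hang it on the open locker that holds the jigger and the cup. Lower it into that locker's hinge bracket and press it gently down by feel against the sprung pads, so that both hinge pins spring fully home when you let go. Never force it, and leave everything else where it is.

Things in the scene. Friction and masses are not known exactly. Their poses are not given: they have to be found in the camera images.
- cab_from: The locker wearing the door at the start: a fixed open-fronted plain wooden box 160 wide (y) x 132 high, a flat stack of coasters inside. Origin on the worktop straight below the hinge axis; x points into the box, y along the hinge axis, z up. The box spans x -10 to 125; two rubber buffers (z 40) reach x -16.5; its steel hinge bracket spans x -15 to 15, up to z 157. Hinge axis at z 130.
- cab_to: The open locker without a door, with a jigger and a cup inside; same size, axes and origin as the other. Its bracket is screwed on through slots, so its hinge axis and pads lie anywhere from 10 mm below to 10 mm above nominal: not measured, to be felt.
- cab_to_hinge (a point): Nominal middle of the open locker's hinge axis, 130 above the worktop. The bracket's two cheeks have inner faces at y +-61, each with a pin hole 12 wide and 11 high centred on the true axis; cheek tops at axis +16, flared outward to +27. Between them front and back lips take the hinge bar with 2 mm play each way in x, flared open by 4 mm from axis +8 to +18.
- cab_to_rest (a point): Nominal height of the tops of two sprung rubber pads (at y +-48, under the bar's ends): 4 mm above where the bar's underside lies with the pins centred in their holes. Together they push up 2 N at touch and 2 N more per mm over 7 mm, then are solid. Press down 6 to 12 N, then let go: the pads lift the door and the pins snap in. Pressed too little, the pins stay above the holes.
- door: The loose door, about 0.23 kg: a steel hinge bar 14 x 116 x 16 (x, y, z) and a plain wooden panel 132 wide, at x -25 to -19, hanging to 108 below the axis. Origin at the bar's centre on the hinge axis; y along the axis, z up, x towards the locker. Hangs 1.5 mm above the holes' centres, leaning up to 0.05 rad. Lift it straight up 140 mm or more to carry the panel over the brackets.
- grip (a point): Grip point 50 mm above the door's axis, midway between two upright sprung tabs, 22 wide (x), 9 to 62 above the axis. Their outer faces are 64 apart with the pins out, 40 apart squeezed fully in (12 mm each, 3 to 6 N spring each) against firm stops. A grip of 30 to 60 N squeezes and holds them; lift, carry and press the door with that same squeeze. Axes as the door's.
- pin_l (a joint): Left (+y) hinge pin with its tab: 0 is fully out (in the cheek's hole its 8 mm round tapered end stands 11 mm past the bar's end), grows to 0.012 m as its tab is squeezed in to the middle (tip then inside the bar).
- pin_r (a joint): Right (-y) hinge pin with its tab, in the same way.
- lime: A loose lime, about 50 x 42 x 42, a bystander in front of the lockers.
- candle: A loose tealight, 38 across and 18 high, a bystander in front of the lockers.
- bottle_opener: A loose hand bottle opener, 174 x 41 x 20, a bystander in front of the lockers.

How it is judged:
On the way:
1. both hinge pins are squeezed in and the door is lifted clear of its first locker's bracket (z of door in the frame of cab_from above 0.175 m and value of joint each of pin_l, pin_r above 0.009 m), for 0.1 s.
At the end, for the whole second after the job is handed in: The door hangs upright and at rest (within 0.15 rad) in the second locker's bracket: its hinge bar within 6 mm of that locker's hinge axis in plan and at the bracket's height (15 mm either side of nominal), and both hinge pins have sprung out into their holes to within 3 mm of fully out (x of door in the frame of cab_to between -0.006 and 0.006 m and y of door in the frame of cab_to between -0.006 and 0.006 m and z of door in the frame of cab_to between 0.115 and 0.145 m and value of joint each of pin_l, pin_r below 0.003 m and angle between door's own z axis and vertical below 0.15 rad and angle between the y axis of door and the y axis of cab_to, either way round below 0.08 rad and linear speed of door below 0.03 m/s); the robot touches nothing.
It fails at once if the door is forced against the first locker with more than 30 N (contact force between door and cab_from above 30 N).
It fails at once if the door is forced against the second locker with more than 25 N (contact force between door and cab_to above 25 N).
It fails at once if a bystander (lime, tealight or opener) is moved more than 30 mm (distance of any of lime, candle, bottle_opener from where it was at the start of the episode above 0.03 m).
It also fails if it takes over 51 s, if anything falls off the work surface, if the arm or the gripper's body presses on something with over 40 N, if the wrist force passes 120 N, or if a joint passes its speed limit or range.

## Working session

There is one attempt and no reset: what is moved stays moved. The work goes in short steps, Python scripts to look and compute and a shell command to move; the robot and the scene stay as the last step left them, time stands still between calls to the robot, and variables do not carry over. Pictures are saved under pics/ and viewed, and the job is handed in when it is done.

```bash
ls; mkdir -p pics
python3 - <<'E'
from plant import telemetry, imaging, finder, ctrl
import cv2,pickle
print(telemetry.get_state()); print(ctrl.grip_point_offset)
for n in ["scene","side"]:
    p=imaging.read_camera(n)
    cv2.imwrite(f"pics/{n}0.png",p["pixels"][:,:,::-1])
    print(n,{k:v for k,v in p.items() if k!="pixels"})
    for l in ["cab_from","cab_to","cab_to_hinge","cab_to_rest","door","grip","lime","candle","bottle_opener"]:
        try: print(l,[(r["location"],round(r["confidence"],2)) for r in finder.pinpoint(l,p)])
        except Exception as e: print(l,e)
    pickle.dump(p,open(f"{n}0.pkl","wb"))
E
```

```text
pics
{'time': 0.0, 'qpos': array([ 1.03196934e+00,  2.87178939e-01,  1.57817356e+00, -4.18847373e-05,
        1.27863332e+00, -1.50026385e-01]), 'dq': array([ 0.00106344,  0.00142103,  0.00078227, -0.00110636, -0.00163131,
        0.00171513]), 'joint_efforts': array([ 3.07932896e-04, -4.05995286e+01, -2.92619312e+01, -1.85819331e-04,
        5.89569536e-03,  6.81785167e-06]), 'eef_pos': array([0.2555314 , 0.62404409, 0.22994021]), 'tcp_rot': array([ 1.93172089e-01,  9.81164162e-01, -1.13307703e-03, -3.85164875e-04]), 'contact_force': array([0.51867466, 0.05149318, 1.25318431]), 'wrist_torque': array([ 0.00336983, -0.03824353,  0.01328542]), 'opening': 0.9945587448463746}
0.0187
scene {'vfov': 46.44687241066525, 'cx': 289.74125437199916, 'cy': 207.10191964322078, 'distortion': array([-0.0810836,  0.       ,  0.       ,  0.       ,  0.       ]), 'rvec': array([ 1.00005805, -2.04995976,  1.32131096]), 'tvec': array([0.28421575, 0.26772904, 0.66285796]), 'shot': 1}
cab_from [([226.6, 352.3], 0.97), ([280.4, 304.4], 0.22)]
cab_to [([292.9, 211.2], 0.69), ([153.0, 351.1], 0.57)]
cab_to_hi
[... 167 characters left out ...]
315.7, 282.9], 0.59)]
bottle_opener [([266.6, 375.2], 0.84)]
side {'vfov': 53.140591134319074, 'cx': 279.1405964581308, 'cy': 207.1163859351742, 'distortion': array([-0.0241658,  0.       ,  0.       ,  0.       ,  0.       ]), 'rvec': array([ 2.13694439, -0.56243761,  0.320193  ]), 'tvec': array([-0.4054471 ,  0.23259742,  0.78530024]), 'shot': 2}
cab_from [([306.9, 358.7], 0.71)]
cab_to [([209.5, 251.4], 0.72)]
cab_to_hinge [([165.9, 248.5], 0.78), ([208.2, 249.3], 0.25)]
cab_to_rest [([169.9, 249.6], 0.76)]
door [([262.4, 367.0], 0.78)]
grip [([241.7, 372.4], 0.67), ([171.2, 249.2], 0.45)]
lime [([256.8, 252.1], 0.59)]
candle [([241.5, 211.9], 0.54)]
bottle_opener [([307.1, 258.8], 0.71)]
```

View pics/scene0.png

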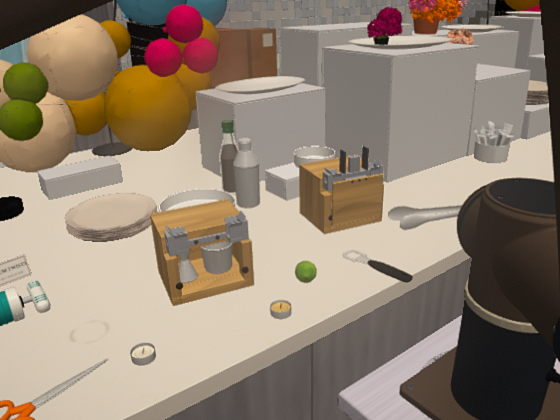

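View pics/side0.png

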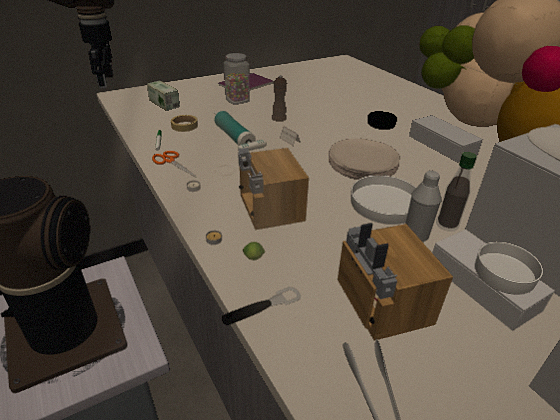

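```bash
cat > h.py <<'E'
import numpy as np,cv2,pickle
from scipy.spatial.transform import Rotation as R
def cam(p):
    f=p["pixels"].shape[0]/2/np.tan(np.radians(p["vfov"]/2))
    K=np.array([[f,0,p["cx"]],[0,f,p["cy"]],[0,0,1]]); return K
def proj(p,X): return cv2.projectPoints(np.float64(X).reshape(-1,1,3),p["rvec"],p["tvec"],cam(p),p["distortion"])[0].reshape(-1,2)
def ray(p,rc):
    u=cv2.undistortPoints(np.float64([[[rc[1],rc[0]]]]),cam(p),p["distortion"])[0,0]
    Rm=cv2.Rodrigues(p["rvec"])[0]; d=Rm.T@np.array([u[0],u[1],1]); return -Rm.T@p["tvec"],d/np.linalg.norm(d)
def atz(p,rc,z):
    o,d=ray(p,rc); return o+d*(z-o[2])/d[2]
def tri(*prs):
    A=np.zeros((3,3));b=np.zeros(3);L=[ray(p,rc) for p,rc in prs]
    for o,d in L:
        M=np.eye(3)-np.outer(d,d);A+=M;b+=M@o
    X=np.linalg.solve(A,b); return X,[np.linalg.norm((np.eye(3)-np.outer(d,d))@(X-o)) for o,d in L]
E
python3 - <<'E'
from h import *
s=pickle.load(open("scene0.pkl","rb"));d=pickle.load(open("side0.pkl","rb"))
np.set_printoptions(precision=4,suppress=True)
for p in(s,d): print("cam",ray(p,[210,280]))
for n,a,b in [("cabfrom",[226.6,352.3],[306.9,358.7]),("cabto",[292.9,211.2],[209.5,251.4]),("rest",[233.1,204.8],[169.9,249.6]),("door",[176,351.1],[262.4,367]),("grip",[155.1,352.5],[241.7,372.4])]:
    print(n,tri((s,a),(d,b)))
print(atz(s,[226.6,352.3],0),atz(d,[306.9,358.7],0),atz(s,[292.9,211.2],0),atz(d,[209.5,251.4],0))
E
```

```text
cam (array([-0.231 ,  0.5195,  0.5182]), array([ 0.7433, -0.5296, -0.4087]))
cam (array([ 0.0846, -0.6316,  0.6551]), array([ 0.4202,  0.692 , -0.587 ]))
cabfrom (array([ 0.5223, -0.2265,  0.0017]), [np.float64(0.0017060633836948774), np.float64(0.0017060633836946356)])
cabto (array([0.4856, 0.1757, 0.0012]), [np.float64(0.0012947346781720767), np.float64(0.0012947346781718907)])
rest (array([0.4839, 0.1754, 0.1261]), [np.float64(0.0015348121425389457), np.float64(0.001534812142538901)])
door (array([ 0.5251, -0.2242,  0.1263]), [np.float64(0.0029868220153095645), np.float64(0.0029868220153096607)])
grip (array([ 0.5258, -0.2263,  0.1766]), [np.float64(0.0020129870301275996), np.float64(0.0020129870301275905)])
[ 0.522  -0.2279  0.    ] [ 0.5254 -0.2243  0.    ] [0.4852 0.1752 0.    ] [0.4878 0.1788 0.    ]
```

Run:
```python
from h import *
s=pickle.load(open("scene0.pkl","rb"));d=pickle.load(open("side0.pkl","rb"))
def crop(p,x0,y0,x1,y1,n):
    im=p["pixels"][y0:y1,x0:x1,::-1]; k=min(790/(x1-x0),590/(y1-y0)); cv2.imwrite("pics/"+n,cv2.resize(im,None,fx=k,fy=k,interpolation=cv2.INTER_CUBIC)); print(n,k)
crop(s,140,130,400,310,"c1.png");crop(d,220,125,460,345,"c2.png")
```

```text
c1.png 3.0384615384615383
c2.png 2.6818181818181817
```

View pics/c1.png

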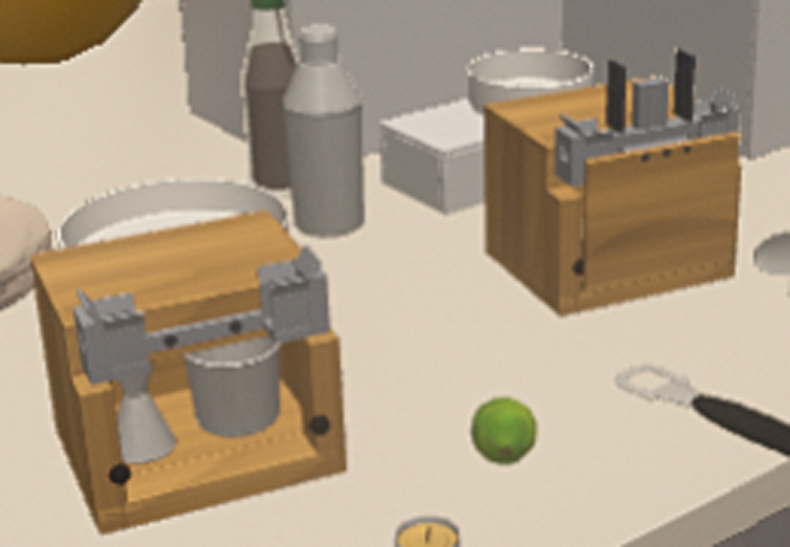

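View pics/c2.png

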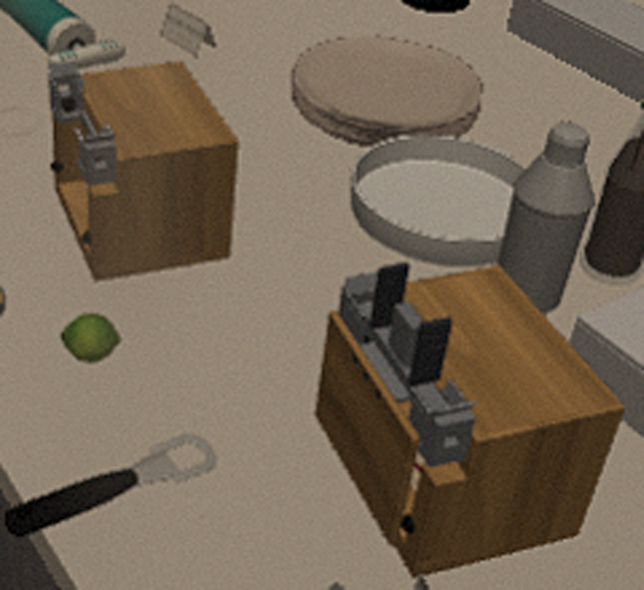

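Run:
```python
from h import *
from scipy.optimize import least_squares
s=pickle.load(open("scene0.pkl","rb"));d=pickle.load(open("side0.pkl","rb"))
S=lambda x,y:(140+x/3.0385,130+y/3.0385); D=lambda x,y:(220+x/2.6818,125+y/2.6818)
fr=[(s,S(565,313),(-10,80,0)),(s,S(735,275),(-10,-80,0)),(s,S(485,105),(125,80,132)),(s,S(487,253),(125,80,0)),
(d,D(417,573),(-10,-80,0)),(d,D(578,535),(125,-80,0)),(d,D(622,408),(125,-80,132)),(d,D(500,267),(125,80,132))]
to=[(s,S(105,531),(-10,80,0)),(s,S(346,468),(-10,-80,0)),(s,S(35,258),(125,80,132)),(s,S(268,212),(125,-80,132)),
(d,D(97,279),(-10,-80,0)),(d,D(231,258),(125,-80,0)),(d,D(238,142),(125,-80,132)),(d,D(183,63),(125,80,132))]
for n,L,x0 in(("from",fr,(.523,-.226,-.2)),("to",to,(.486,.176,.2))):
    def f(q):
        c,si=np.cos(q[2]),np.sin(q[2]);o=[]
        for p,px,X in L:
            x,y,z=np.array(X)/1e3
            o+=list(proj(p,[q[0]+c*x-si*y,q[1]+si*x+c*y,z])[0]-px)
        return np.array(o)
    r=least_squares(f,x0,loss="soft_l1"); print(n,r.x.round(4)); print(f(r.x).reshape(-1,2).round(1).tolist())
```

```text
from [ 0.524  -0.2303 -0.2167]
[[-0.8, 1.6], [0.7, 0.5], [-0.5, -0.6], [-0.5, -0.1], [-1.0, 3.6], [0.5, 0.7], [2.2, -0.3], [-0.6, -1.0]]
to [ 0.4828  0.1697 -0.2144]
[[-0.7, 1.3], [1.7, 0.7], [-1.2, -2.0], [0.3, -1.7], [-0.5, 1.7], [0.3, 0.3], [1.1, -0.4], [-0.1, -1.1]]
```

```bash
cat >> h.py <<'E'
def rotd(yang): # tool down, y axis at world angle yang
    y=np.array([np.cos(yang),np.sin(yang),0]);z=np.array([0,0,-1.]);return R.from_matrix(np.column_stack([np.cross(y,z),y,z]))
def rows(st,pos,rot):
    r0=R.from_quat(st["tcp_rot"]); sh=r0.inv().apply(np.array(pos)-st["eef_pos"])/0.15
    tu=(r0.inv()*rot).as_rotvec()/(np.pi/2); return np.round(np.r_[sh,tu],4)
E
python3 - <<'E'
from h import *
from plant import telemetry, imaging
st=telemetry.get_state(); w=imaging.read_camera("wrist")
Rm=cv2.Rodrigues(w["rvec"])[0]; C=-Rm.T@w["tvec"]; r=R.from_quat(st["tcp_rot"])
print("cam in tool",r.inv().apply(C-st["eef_pos"]),"axes",r.inv().apply(Rm),w["vfov"])
print(rows(st,[.485-.06,.174+.013,.34],rotd(np.pi/2-.215)))
E
```

```text
cam in tool [ 8.02541687e-02 -1.12525435e-04 -1.42207966e-01] axes [[ 1.31833204e-04  9.99999969e-01 -2.10997295e-04]
 [-9.49193473e-01  5.87358254e-05 -3.14693102e-01]
 [-3.14693080e-01  2.41764255e-04  9.49193451e-01]] 59.79362452070279
[-2.1497 -2.2723 -0.7246  0.     -0.     -0.1106]
```

```bash
python3 - <<'E'
from h import *
from plant import telemetry
st=telemetry.get_state()
print(rows(st,[.47,.177,.34],rotd(np.pi/2-.215)))
E
python3 -m crank '[[-0.8,-0.76,-0.25,0,0,-0.1106,1],[-0.8,-0.76,-0.25,0,0,-0.1106,1],[-0.8,-0.76,-0.25,0,0,-0.1106,1],[-0.8,-0.76,-0.25,0,0,-0.1106,1]]'
```

```text
[-2.4524 -2.2201 -0.7246 -0.     -0.     -0.1107]
time: 1.45
eef_pos: [0.3252, 0.4711, 0.2703]
tcp_rot: [0.108, 0.994, 0.0, 0.001]
contact_force: [-1.2, 1.2, -0.2]
opening: 1.005
```

```bash
python3 - <<'E'
from h import *
from plant import telemetry
st=telemetry.get_state()
print(rows(st,[.47,.177,.34],rotd(np.pi/2-.215)))
E
python3 -m crank '[[-0.7,-0.85,-0.25,0,0,0,1],[-0.7,-0.85,-0.25,0,0,0,1],[-0.7,-0.85,-0.25,0,0,0,1],[-0.7,-0.85,-0.25,0,0,0,1]]'
python3 - <<'E'
from h import *
from plant import telemetry
st=telemetry.get_state()
print(rows(st,[.47,.177,.34],rotd(np.pi/2-.215)))
E
```

```text
[-1.3663e+00 -1.7061e+00 -4.6360e-01  6.0000e-04  1.2000e-03 -1.5000e-03]
time: 1.85
eef_pos: [0.4008, 0.3239, 0.3081]
tcp_rot: [0.109, 0.994, 0.0, 0.002]
contact_force: [-0.2, 0.6, 0.5]
opening: 1.003
[-6.630e-01 -8.560e-01 -2.117e-01  6.000e-04  1.900e-03 -2.100e-03]
```

```bash
python3 -m crank '[[-0.65,-0.85,-0.2,0,0,0,1],[-0.65,-0.85,-0.2,0,0,0,1],[-0.65,-0.85,-0.2,0,0,0,1],[-0.65,-0.85,-0.2,0,0,0,1],[-0.65,-0.85,-0.2,0,0,0,1]]'
python3 - <<'E'
from h import *
from plant import telemetry,imaging,finder
p=imaging.read_camera("wrist"); pickle.dump(p,open("w1.pkl","wb"))
cv2.imwrite("pics/w1.png",p["pixels"][:,:,::-1])
for l,z in [("cab_to_hinge",.13),("cab_to_rest",.125),("cab_to",0)]:
    print(l,[(r["location"],round(r["confidence"],2),atz(p,r["location"],z)) for r in finder.pinpoint(l,p)])
E
```

```text
time: 2.35
eef_pos: [0.4679, 0.1799, 0.3369]
tcp_rot: [0.109, 0.994, 0.0, 0.0]
contact_force: [0.3, 1.2, -0.8]
opening: 1.001
cab_to_hinge [([186.5, 272.6], 0.71, array([0.48105867, 0.17091591, 0.13      ]))]
cab_to_rest [([184.0, 276.8], 0.79, array([0.48075902, 0.17522107, 0.125     ]))]
cab_to [([163.7, 277.9], 0.88, array([0.48609852, 0.17502882, 0.        ]))]
```

View pics/w1.png

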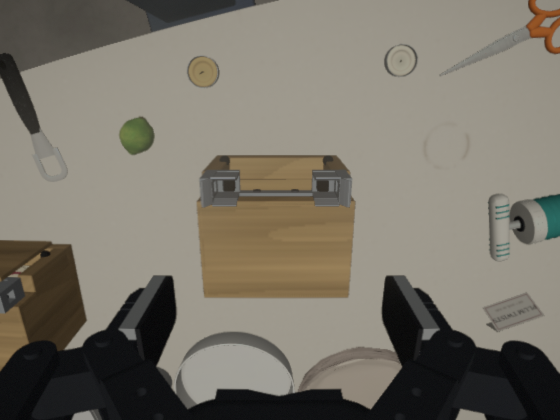

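Run:
```python
from h import *
p=pickle.load(open("w1.pkl","rb")); im=p["pixels"][145:310,185:370,::-1]
cv2.imwrite("pics/c3.png",cv2.resize(im,None,fx=3.5,fy=3.5,interpolation=cv2.INTER_CUBIC))
```

```text
(no output)
```

View pics/c3.png

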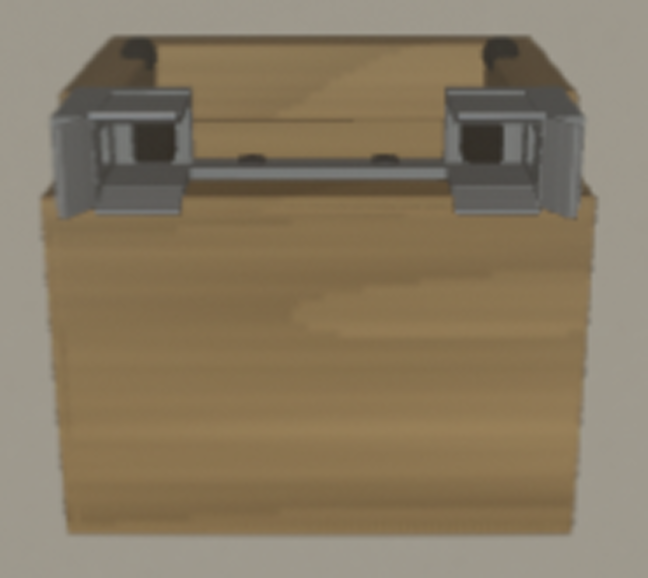

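Run:
```python
from h import *
from scipy.optimize import least_squares
p=pickle.load(open("w1.pkl","rb"))
P=lambda x,y:np.array((185+x/3.5-.36,145+y/3.5-.36))
L=[(P(68,533),(125,-80,132)),(P(574,532),(125,80,132)),(P(112,37),(-10,-80,0)),(P(530,37),(-10,80,0))]
def T(q,X):
    c,si=np.cos(q[2]),np.sin(q[2]); x,y,z=np.array(X)/1e3; return [q[0]+c*x-si*y,q[1]+si*x+c*y,z]
f=lambda q:np.array([proj(p,T(q,X))[0]-px for px,X in L]).ravel()
r=least_squares(f,(.485,.175,-.215)); print(r.x, f(r.x).reshape(-1,2).round(2).tolist())
# pads: line of rays at several z; report in cab frame
q=r.x
for dz in(-10,0,10):
    for px in (P(155,142),P(482,142)):
        X=atz(p,px[::-1],.126+dz/1e3)[:2]-q[:2]; c,s=np.cos(q[2]),np.sin(q[2]); print(dz,(c*X[0]+s*X[1])*1e3,(-s*X[0]+c*X[1])*1e3)
```

```text
[ 0.48290607  0.17373925 -0.21682853] [[-0.34, 0.95], [0.23, 0.97], [-0.62, -0.82], [0.75, -1.07]]
-10 1.1252598649847678 -48.34059217294184
-10 1.3309638459116715 47.818557593986434
0 -1.5622958374955869 -46.935296793392574
0 -1.362258116605045 46.57508193371685
10 -4.2498515399759444 -45.5300014138433
10 -4.055480079121753 45.33160627344726
```

```bash
python3 -m crank '[[-0.28,-0.86,0,0,0,0,1],[-0.28,-0.86,0,0,0,0,1],[-0.28,-0.86,0,0,0,0,1]]'
python3 -m crank '[[-0.28,-0.86,0,0,0,0,1],[-0.28,-0.86,0,0,0,0,1],[-0.28,-0.86,0,0,0,0,1]]'
python3 -m crank '[[-0.28,-0.86,0,0,0,0,1],[-0.28,-0.86,0,0,0,0,1],[-0.28,-0.86,0,0,0,0,1],[-0.28,-0.86,0,0,0,0,1],[-0.28,-0.86,0,0,0,0,1]]'
python3 - <<'E'
from h import *
from plant import telemetry,imaging,finder
p=imaging.read_camera("wrist"); pickle.dump(p,open("w2.pkl","wb"))
cv2.imwrite("pics/w2.png",p["pixels"][:,:,::-1])
for l,z in [("cab_from",0),("door",.1315),("grip",.1815)]:
    print(l,[(r["location"],round(r["confidence"],2),atz(p,r["location"],z)) for r in finder.pinpoint(l,p)])
im=p["pixels"][135:320,185:385,::-1]
cv2.imwrite("pics/c4.png",cv2.resize(im,None,fx=3.2,fy=3.2,interpolation=cv2.INTER_CUBIC))
E
```

```text
time: 2.85
eef_pos: [0.4802, 0.0462, 0.3359]
tcp_rot: [0.106, 0.994, -0.0, -0.0]
contact_force: [0.2, 0.4, 0.0]
opening: 0.998
time: 3.15
eef_pos: [0.4941, -0.0895, 0.3359]
tcp_rot: [0.107, 0.994, -0.0, -0.0]
contact_force: [0.3, 0.8, -0.1]
opening: 0.996
time: 3.65
eef_pos: [0.5079, -0.2227, 0.3355]
tcp_rot: [0.107, 0.994, 0.001, -0.001]
contact_force: [0.1, 0.5, 0.5]
opening: 0.997
cab_from []
door [([191.6, 278.6], 0.71, array([ 0.52620017, -0.22658777,  0.1315    ]))]
grip [([208.6, 272.8], 0.77, array([ 0.525961  , -0.23168993,  0.1815    ]))]
```

View pics/w2.png

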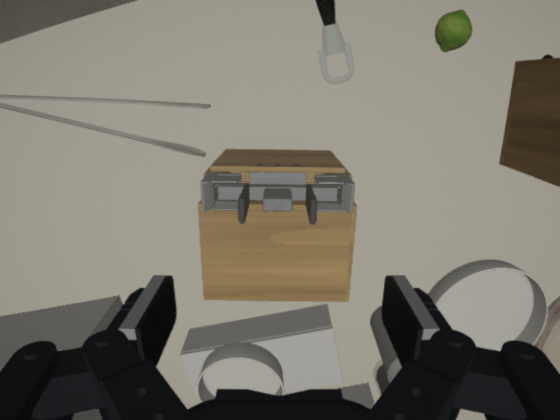

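View pics/c4.png

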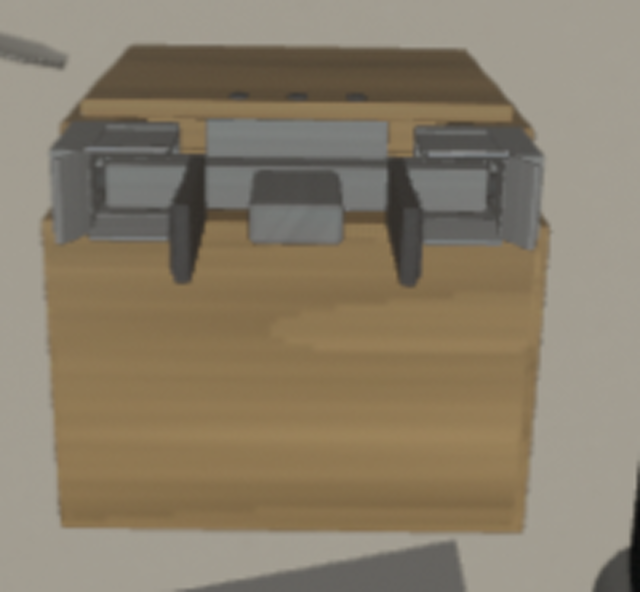

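Run:
```python
from h import *
p=pickle.load(open("w2.pkl","rb"))
np.set_printoptions(precision=4,suppress=True)
P=lambda x,y:np.array((185+x/3.2-.36,135+y/3.2-.36))[::-1]
a=atz(p,P(60,525),.132);b=atz(p,P(524,532),.132); v=b-a; print("back",a,b,np.linalg.norm(v), "yaw",np.arctan2(v[1],v[0])-np.pi/2)
yaw=np.arctan2(v[1],v[0])-np.pi/2; m=(a+b)/2; print("origin est",m-.125*np.array([np.cos(yaw),np.sin(yaw),0]))
# tab top corners
for n,q in dict(LoutF=(171,205),LoutB=(172,282),LinB=(192,282),RoutF=(421,205),RoutB=(420,285),RinB=(400,285)).items(): print(n,atz(p,P(*q),.1935))
# flare corners
for n,q in dict(L1=(52,150),L2=(60,243),R1=(541,155),R2=(530,248)).items(): print(n,atz(p,P(*q),.157))
st=None
```

```text
back [ 0.6277 -0.3332  0.132 ] [ 0.6644 -0.1781  0.132 ] 0.15942575810201065 yaw -0.23244447837294335
origin est [ 0.5244 -0.2268  0.132 ]
LoutF [ 0.5077 -0.2564  0.1935]
LoutB [ 0.5281 -0.2614  0.1935]
LinB [ 0.5292 -0.2563  0.1935]
RoutF [ 0.5213 -0.1943  0.1935]
RoutB [ 0.5427 -0.1984  0.1935]
RinB [ 0.5416 -0.2035  0.1935]
L1 [ 0.4947 -0.292   0.157 ]
L2 [ 0.5221 -0.2974  0.157 ]
R1 [ 0.5257 -0.1566  0.157 ]
R2 [ 0.5527 -0.164   0.157 ]
```

Run:
```python
from h import *
from plant import telemetry
st=telemetry.get_state()
print(rows(st,[.5245,-.2275,.24],rotd(np.pi/2-.227)),rows(st,[.5245,-.2275,.16],rotd(np.pi/2-.227)))
```

```text
[-1.162e-01 -1.340e-02  6.430e-01  1.000e-04  1.000e-04  9.200e-03] [-1.1610e-01 -1.3500e-02  1.1763e+00  1.0000e-04  1.0000e-04  9.2000e-03]
```

```bash
python3 -m crank '[[-0.116,-0.013,0.3,0,0,0.009,1],[-0.116,-0.013,0.643,0,0,0.009,1],[-0.116,-0.013,0.643,0,0,0.009,1],[-0.116,-0.013,0.643,0,0,0.009,1],[-0.116,-0.013,0.643,0,0,0.009,1]]'
python3 - <<'E'
from h import *
from plant import telemetry,imaging
st=telemetry.get_state(); print(st["eef_pos"],st["contact_force"])
print(rows(st,[.5245,-.2275,.16],rotd(np.pi/2-.227)))
p=imaging.read_camera("wrist"); pickle.dump(p,open("w3.pkl","wb"))
cv2.imwrite("pics/w3.png",p["pixels"][:,:,::-1])
E
```

```text
time: 4.35
eef_pos: [0.5257, -0.2297, 0.2436]
tcp_rot: [0.114, 0.993, -0.001, 0.003]
contact_force: [0.3, -0.0, 1.0]
opening: 1.0
[ 0.52566356 -0.22973093  0.24363128] [ 0.27179787 -0.02102123  1.03961089]
[ 0.0139  0.0138  0.5575 -0.0013  0.0034 -0.0009]
```

View pics/w3.png

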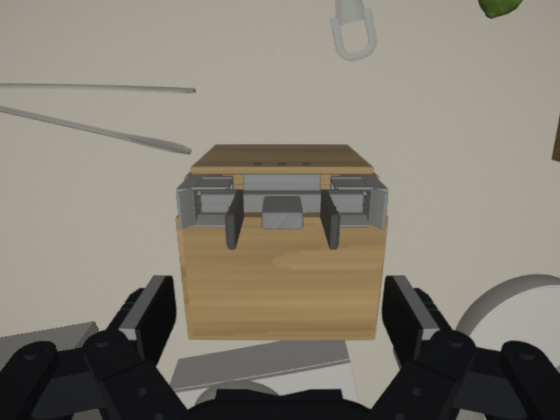

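```bash
python3 -m crank '[[0,0,0,0,0,0,1],[0,0,0,0,0,0,1]]'
python3 - <<'E'
from h import *
from plant import telemetry
p=pickle.load(open("w3.pkl","rb"))
st=telemetry.get_state(); 
np.set_printoptions(precision=4,suppress=True)
for n,q in dict(LoutF=(228,192),LoutB=(227,246),RoutF=(333,192),RoutB=(339,246)).items(): print(n,atz(p,q[::-1],.1935))
print(rows(st,[.5245,-.2275,.16],rotd(np.pi/2-.227)))
E
```

```text
time: 4.6
eef_pos: [0.525, -0.2298, 0.2422]
tcp_rot: [0.114, 0.993, -0.001, 0.002]
contact_force: [-0.4, -0.2, 0.5]
opening: 1.0
LoutF [ 0.4953 -0.2514  0.1935]
LoutB [ 0.5264 -0.2608  0.1935]
RoutF [ 0.5083 -0.1954  0.1935]
RoutB [ 0.541  -0.1978  0.1935]
[ 0.0084  0.0151  0.5481 -0.0009  0.0023 -0.0014]
```

```bash
python3 -m crank '[[0.01,0.016,0.15,-0.001,0.002,0,1],[0.01,0.016,0.3,-0.001,0.002,0,1],[0.01,0.016,0.4,-0.001,0.002,0,1],[0.01,0.016,0.5,-0.001,0.002,0,1],[0.01,0.016,0.54,-0.001,0.002,0,1],[0.01,0.016,0.54,-0.001,0.002,0,1],[0.01,0.016,0.54,-0.001,0.002,0,1]]'
python3 - <<'E'
from h import *
from plant import telemetry,imaging
st=telemetry.get_state(); print(st["eef_pos"],st["contact_force"])
print(rows(st,[.524,-.227,.16],rotd(np.pi/2-.227)))
p=imaging.read_camera("wrist"); pickle.dump(p,open("w4.pkl","wb"))
cv2.imwrite("pics/w4.png",p["pixels"][:,:,::-1])
E
```

```text
time: 5.3
eef_pos: [0.5237, -0.227, 0.1596]
tcp_rot: [0.114, 0.993, 0.001, -0.001]
contact_force: [0.1, 0.3, -0.5]
opening: 0.999
[ 0.52373576 -0.22696658  0.1596415 ] [ 0.07928948  0.25396292 -0.45519198]
[-0.0018  0.0002 -0.0024  0.0007 -0.0013 -0.0014]
```

View pics/w4.png

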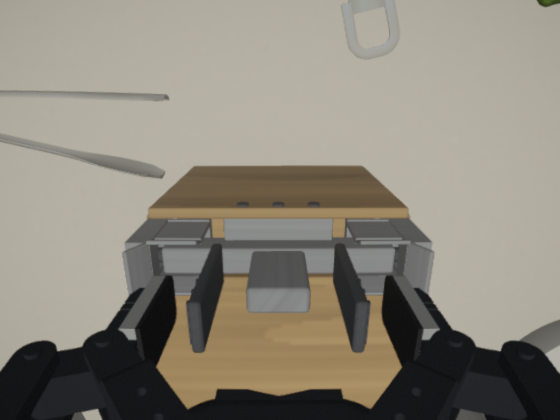

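```bash
python3 -m crank '[[0,0,0,0,0,0,0.6],[0,0,0,0,0,0,0.4],[0,0,0,0,0,0,0.2],[0,0,0,0,0,0,0.2],[0,0,0,0,0,0,0.2],[0,0,0,0,0,0,0.2],[0,0,0,0,0,0,0.2],[0,0,0,0,0,0,0.2]]' 45
python3 - <<'E'
from h import *
from plant import telemetry,imaging
p=imaging.read_camera("wrist"); pickle.dump(p,open("w5.pkl","wb"))
cv2.imwrite("pics/w5.png",p["pixels"][:,:,::-1])
E
```

```text
time: 6.15
eef_pos: [0.5244, -0.2275, 0.1623]
tcp_rot: [0.114, 0.993, -0.0, 0.0]
contact_force: [-2.9, 0.6, 9.5]
opening: 0.426
```

View pics/w5.png

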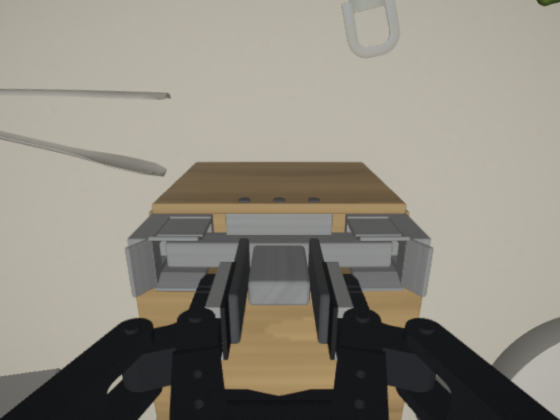

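```bash
python3 -m crank '[[0,0,-0.02,0,0,0,0.2],[0,0,-0.04,0,0,0,0.2],[0,0,-0.06,0,0,0,0.2],[0,0,-0.08,0,0,0,0.2]]' 45
```

```text
time: 6.6
eef_pos: [0.5226, -0.2261, 0.1698]
tcp_rot: [0.114, 0.993, 0.002, -0.002]
contact_force: [0.6, -0.3, -3.0]
opening: 0.424
```

```bash
python3 -m crank '[[0,0,-0.05,0,0,0,0.2],[0,0,-0.12,0,0,0,0.2],[0,0,-0.22,0,0,0,0.2],[0,0,-0.35,0,0,0,0.2],[0,0,-0.5,0,0,0,0.2],[0,0,-0.65,0,0,0,0.2],[0,0,-0.8,0,0,0,0.2],[0,0,-0.9,0,0,0,0.2],[0,0,-1,0,0,0,0.2],[0,0,-1,0,0,0,0.2]]' 45
python3 - <<'E'
from h import *
from plant import telemetry,imaging
for n in("scene","wrist"):
    p=imaging.read_camera(n); pickle.dump(p,open(n+"6.pkl","wb"))
    cv2.imwrite("pics/"+n+"6.png",p["pixels"][:,:,::-1])
E
```

```text
time: 7.6
eef_pos: [0.5245, -0.2275, 0.324]
tcp_rot: [0.114, 0.993, -0.0, 0.001]
contact_force: [-0.3, 0.4, -0.9]
opening: 0.423
```

View pics/scene6.png

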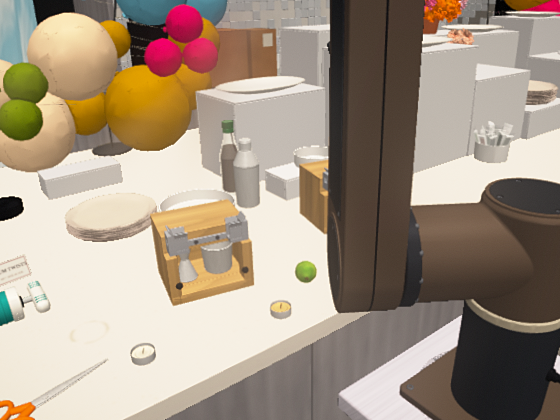

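View pics/wrist6.png

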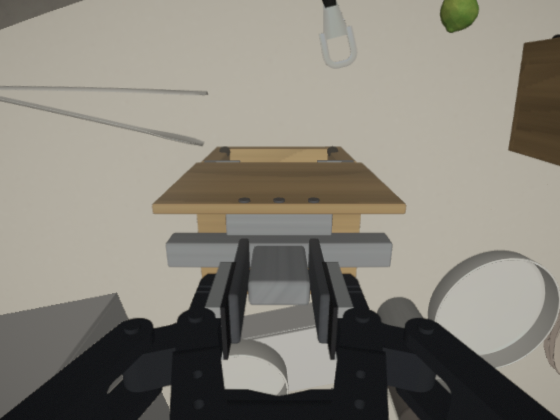

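Run:
```python
from h import *
p=pickle.load(open("wrist6.pkl","rb")); im=p["pixels"][150:290,145:415,::-1]; print(p["cx"],p["cy"],p["distortion"])
cv2.imwrite("pics/c6.png",cv2.resize(im,None,fx=2.9,fy=2.9,interpolation=cv2.INTER_CUBIC))
```

```text
278.633386028521 206.46267868321854 [-0.08276242  0.          0.          0.          0.        ]
```

View pics/c6.png

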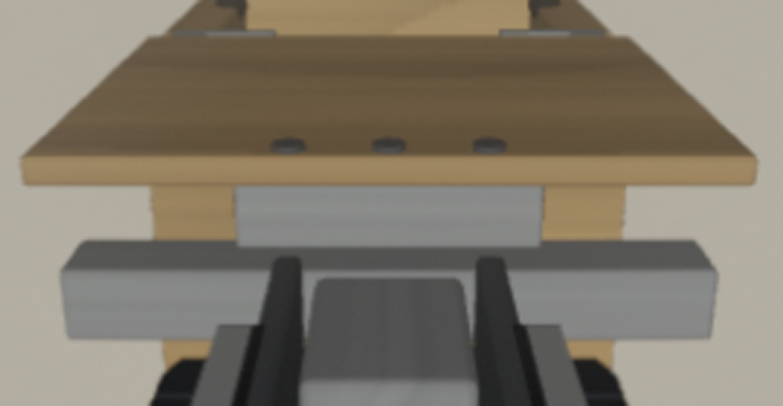

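Run:
```python
from h import *
from plant import telemetry
p=pickle.load(open("wrist6.pkl","rb")); st=telemetry.get_state()
P=lambda x,y:(145+x/2.9-.33,150+y/2.9-.33)
px=np.array([P(62,270),P(717,270),P(68,339),P(713,338),P(150,37),P(630,37)])
X=np.array([(-7,-58,8),(-7,58,8),(7,-58,8),(7,58,8),(-25,-66,-108),(-25,66,-108)])/1e3
ok,rv,tv=cv2.solvePnP(X,px,cam(p),p["distortion"]); print(ok)
print((cv2.projectPoints(X,rv,tv,cam(p),p["distortion"])[0][:,0]-px).round(1).tolist())
Rc=cv2.Rodrigues(p["rvec"])[0]; Rd=Rc.T@cv2.Rodrigues(rv)[0]; t=Rc.T@(tv[:,0]-p["tvec"])
print("door pos",t,"euler zyx",R.from_matrix(Rd).as_euler("ZYX"))
r=R.from_quat(st["tcp_rot"]); print(st["eef_pos"],"in tool",r.inv().apply(t-st["eef_pos"]), (rotd(np.pi/2-.227).inv()*r).as_rotvec())
```

```text
True
[[-0.3, -0.3], [0.6, -0.5], [0.4, 0.3], [-0.7, 0.5], [-0.0, 0.1], [-0.0, -0.1]]
door pos [ 0.52630578 -0.22758575  0.28628481] euler zyx [-2.27664927e-01  1.83566705e-04  2.59695976e-03]
[ 0.52353369 -0.22686637  0.32056036] in tool [-0.00298864 -0.00013163  0.03426465] [-0.00178255  0.00366297  0.0022241 ]
```

```bash
python3 -m crank '[[0.05,0.14,0,0,0,0,0.2],[0.11,0.34,0,0,0,0,0.2],[0.2,0.6,0,0,0,0,0.2],[0.29,0.85,0,0,0,0,0.2]]' 45
python3 -m crank '[[0.09,0.25,0,0,0,0,0.2],[0.18,0.5,0,0,0,0,0.2],[0.29,0.85,0,0,0,0,0.2]]' 45
python3 -m crank '[[0.09,0.25,0,0,0,0,0.2],[0.18,0.5,0,0,0,0,0.2],[0.26,0.72,0,0,0,0,0.2],[0.29,0.82,0,0,0,0,0.2],[0.29,0.84,0,0,0,0,0.2],[0.29,0.84,0,0,0,0,0.2]]' 45
python3 - <<'E'
from h import *
from plant import telemetry
print(rows(telemetry.get_state(),[.483,.174,.325],rotd(np.pi/2-.217)))
E
```

```text
time: 8.1
eef_pos: [0.5093, -0.0916, 0.3191]
tcp_rot: [0.115, 0.993, 0.002, -0.003]
contact_force: [1.0, 0.4, -1.9]
opening: 0.423
time: 8.4
eef_pos: [0.4962, 0.0371, 0.3197]
tcp_rot: [0.115, 0.993, 0.001, -0.003]
contact_force: [0.9, -0.1, -2.7]
opening: 0.426
time: 9.0
eef_pos: [0.4832, 0.1686, 0.3205]
tcp_rot: [0.114, 0.993, 0.0, -0.003]
contact_force: [-0.8, -0.5, -2.4]
opening: 0.428
[ 0.0092  0.0345 -0.0298  0.0001 -0.0033 -0.0072]
```

```bash
python3 -m crank '[[0.009,0.035,0,0,0,-0.007,0.2],[0.009,0.035,0,0,0,-0.007,0.2],[0.009,0.035,0,0,0,-0.007,0.2]]' 45
python3 - <<'E'
from h import *
from plant import telemetry,imaging
p=imaging.read_camera("wrist"); pickle.dump(p,open("w7.pkl","wb")); cv2.imwrite("pics/w7.png",p["pixels"][:,:,::-1])
E
```

```text
time: 9.3
eef_pos: [0.4836, 0.1734, 0.3218]
tcp_rot: [0.109, 0.994, 0.001, -0.002]
contact_force: [0.3, -1.2, -2.0]
opening: 0.425
```

View pics/w7.png

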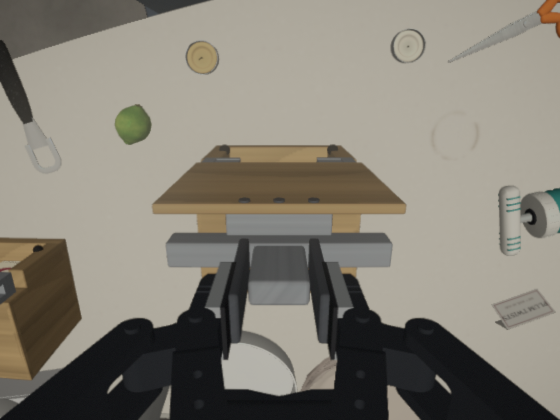

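Run:
```python
from h import *
a,b=[pickle.load(open(f,"rb"))["pixels"][138:285,150:412,::-1] for f in("wrist6.pkl","w7.pkl")]
cv2.imwrite("pics/c7.png",cv2.resize(np.vstack([a[:,:],b]),None,fx=2,fy=2,interpolation=cv2.INTER_CUBIC))
u=lambda i:cv2.resize(i,None,fx=3,fy=3,interpolation=cv2.INTER_CUBIC)
cv2.imwrite("pics/c8.png",u(np.vstack([a[5:75],b[5:75]])))
```

```text
(no output)
```

View pics/c7.png

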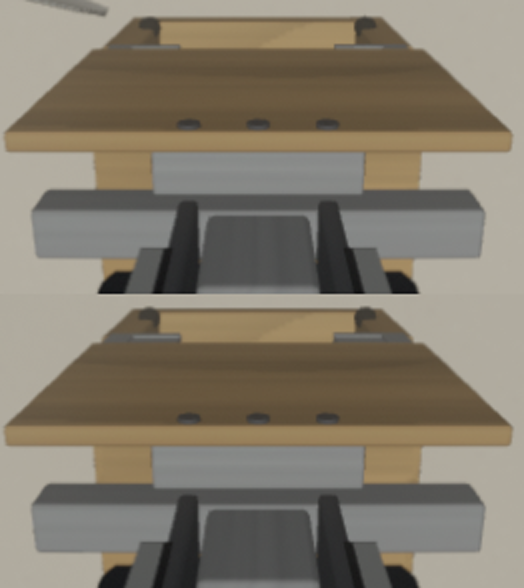

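View pics/c8.png

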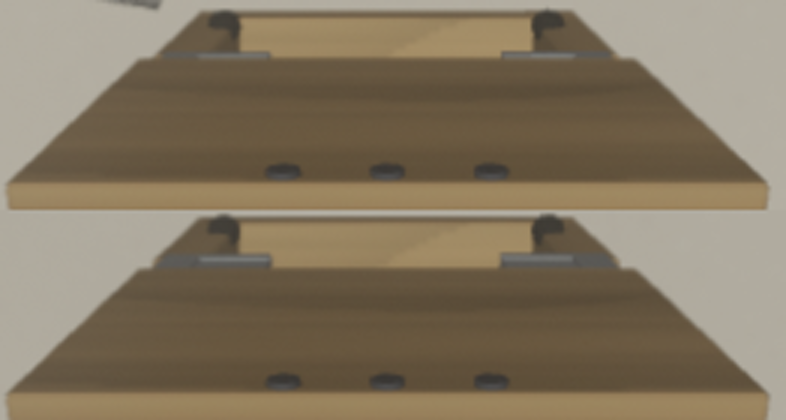

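```bash
python3 -m crank '[[0.008,0,0.08,0,0,0,0.2],[0.008,0,0.2,0,0,0,0.2],[0.008,0,0.35,0,0,0,0.2],[0.008,0,0.5,0,0,0,0.2],[0.008,0,0.62,0,0,0,0.2],[0.008,0,0.7,0,0,0,0.2],[0.008,0,0.72,0,0,0,0.2],[0.008,0,0.72,0,0,0,0.2]]' 45
python3 - <<'E'
from h import *
from plant import telemetry,imaging
st=telemetry.get_state();print(st["eef_pos"],st["contact_force"],st["wrist_torque"])
p=imaging.read_camera("wrist"); pickle.dump(p,open("w8.pkl","wb")); cv2.imwrite("pics/w8.png",cv2.resize(p["pixels"][130:310,130:430,::-1],None,fx=2.6,fy=2.6,interpolation=cv2.INTER_CUBIC))
p=imaging.read_camera("side"); pickle.dump(p,open("s8.pkl","wb")); cv2.imwrite("pics/s8.png",cv2.resize(p["pixels"][90:270,180:400,::-1],None,fx=3.2,fy=3.2,interpolation=cv2.INTER_CUBIC))
E
```

```text
time: 10.15
eef_pos: [0.4819, 0.1745, 0.2136]
tcp_rot: [0.109, 0.994, 0.001, -0.002]
contact_force: [-0.1, -0.1, -1.4]
opening: 0.419
[0.48185214 0.17452296 0.21356832] [-0.06392867 -0.10625647 -1.39173016] [-0.03712864 -0.02457167 -0.02149033]
```

View pics/w8.png

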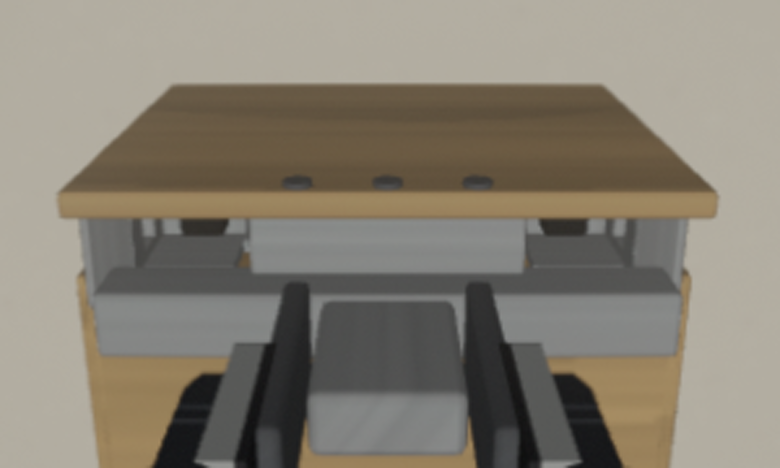

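View pics/s8.png

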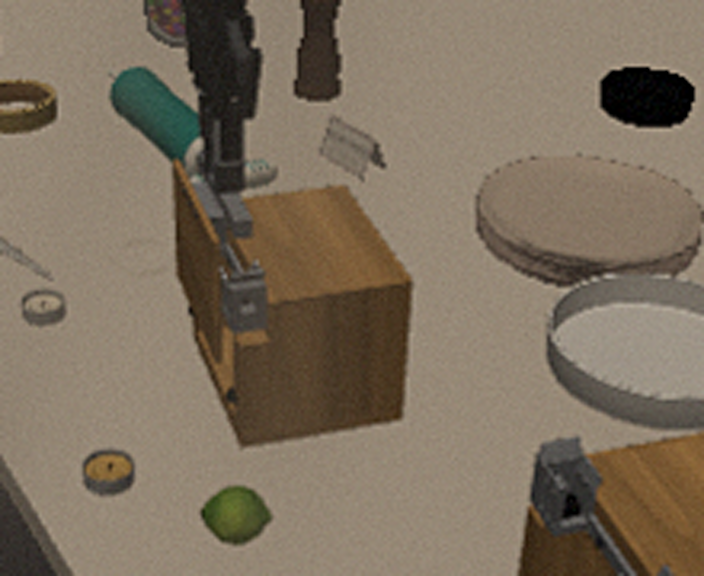

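Run:
```python
from h import *
from plant import telemetry
np.set_printoptions(precision=4,suppress=True)
p=pickle.load(open("w1.pkl","rb"))
P=lambda x,y:np.array((185+x/3.5-.36,145+y/3.5-.36))[::-1]
for dz in(-.01,-.005,0,.005):
    a=[atz(p,P(*q),.157+dz) for q in((52,120),(60,217),(582,118),(576,217))]; print(dz,np.mean(a,0),np.linalg.norm(a[3]-a[1]),np.linalg.norm(a[1]-a[0]))
p=pickle.load(open("w2.pkl","rb"))
P=lambda x,y:np.array((185+x/3.2-.36,135+y/3.2-.36))[::-1]
a=[atz(p,P(*q),.157) for q in((52,150),(60,243),(541,155),(530,248))]; print("from",np.mean(a,0),np.linalg.norm(a[3]-a[1]),np.linalg.norm(a[1]-a[0]))
# door PnP now
p=pickle.load(open("w8.pkl","rb"));Q=lambda x,y:(130+x/2.6-.31,130+y/2.6-.31)
px=np.array([Q(95,294),Q(681,294),Q(102,354),Q(676,354),Q(173,85),Q(603,85)])
X=np.array([(-7,-58,8),(-7,58,8),(7,-58,8),(7,58,8),(-25,-66,-108),(-25,66,-108)])/1e3
ok,rv,tv=cv2.solvePnP(X,px,cam(p),p["distortion"])
print((cv2.projectPoints(X,rv,tv,cam(p),p["distortion"])[0][:,0]-px).round(1).tolist())
Rc=cv2.Rodrigues(p["rvec"])[0]; print(Rc.T@(tv[:,0]-p["tvec"]),R.from_matrix(Rc.T@cv2.Rodrigues(rv)[0]).as_euler("ZYX"))
```

```text
-0.01 [0.4831 0.1733 0.147 ] 0.14174242333409234 0.0274147693326936
-0.005 [0.4817 0.1737 0.152 ] 0.13960796093161082 0.027001937429323223
0 [0.4803 0.1741 0.157 ] 0.1374734985291293 0.026589105525952905
0.005 [0.4789 0.1744 0.162 ] 0.1353390361266478 0.026176273622582586
from [ 0.5238 -0.2275  0.157 ] 0.136922986676078 0.02789213335054638
[[0.0, -0.6], [0.3, -0.6], [0.1, 0.7], [-0.5, 0.6], [0.2, -0.0], [-0.1, -0.1]]
[0.4843 0.1741 0.1769] [-0.218   0.0042  0.0016]
```

```bash
python3 -m crank '[[0,0,0.04,0,0,0,0.2],[0,0,0.08,0,0,0,0.2],[0,0,0.12,0,0,0,0.2],[0,0,0.14,0,0,0,0.2],[0,0,0.14,0,0,0,0.2],[0,0,0.14,0,0,0,0.2]]' 45
python3 -m crank '[[0,0,0.02,0,0,0,0.2],[0,0,0.04,0,0,0,0.2],[0,0,0.04,0,0,0,0.2]]' 45
python3 - <<'E'
from plant import telemetry
st=telemetry.get_state();print(st["eef_pos"],st["contact_force"],st["wrist_torque"])
E
```

```text
time: 10.85
eef_pos: [0.4819, 0.1747, 0.1928]
tcp_rot: [0.109, 0.994, 0.001, -0.002]
contact_force: [0.0, -0.7, -1.5]
opening: 0.424
time: 11.15
eef_pos: [0.4816, 0.1746, 0.1863]
tcp_rot: [0.109, 0.994, 0.001, -0.002]
contact_force: [-0.1, 0.3, -2.2]
opening: 0.423
[0.48155096 0.17462504 0.18629398] [-0.11162678  0.31100585 -2.21962698] [ 0.00646774  0.03140418 -0.0145883 ]
```

```bash
for i in 1 2; do :; done; python3 -m crank '[[0,0,0.013,0,0,0,0.2],[0,0,0.02,0,0,0,0.2],[0,0,0.02,0,0,0,0.2]]' 45
python3 -m crank '[[0,0,0.013,0,0,0,0.2],[0,0,0.02,0,0,0,0.2],[0,0,0.02,0,0,0,0.2]]' 45
python3 - <<'E'
from h import *
from plant import telemetry,imaging
st=telemetry.get_state();print(st["eef_pos"],st["contact_force"],st["wrist_torque"])
p=imaging.read_camera("wrist"); cv2.imwrite("pics/w9.png",cv2.resize(p["pixels"][130:310,130:430,::-1],None,fx=2.6,fy=2.6,interpolation=cv2.INTER_CUBIC))
E
```

```text
time: 11.45
eef_pos: [0.4818, 0.1747, 0.1837]
tcp_rot: [0.109, 0.994, 0.001, -0.002]
contact_force: [0.4, -0.5, -2.0]
opening: 0.423
time: 11.75
eef_pos: [0.4817, 0.1746, 0.1806]
tcp_rot: [0.109, 0.994, 0.001, -0.002]
contact_force: [-0.1, -0.1, -2.7]
opening: 0.422
[0.48171989 0.17464279 0.18062952] [-0.07967898 -0.0838074  -2.67272188] [-0.01223929 -0.02695257  0.01009053]
```

View pics/w9.png

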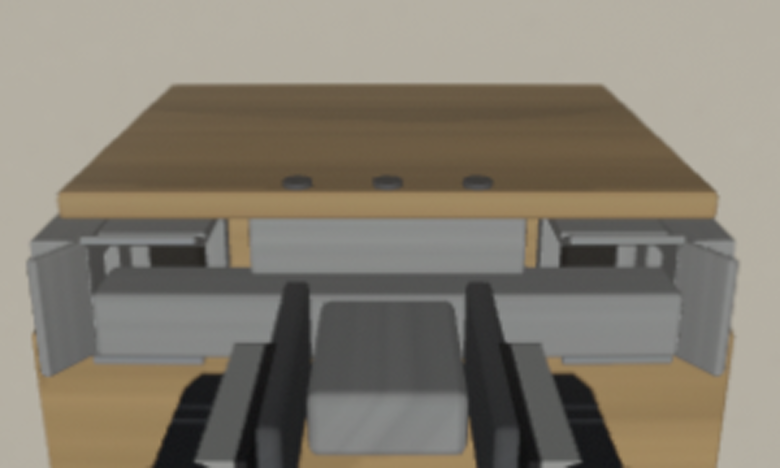

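```bash
python3 -m crank '[[0,-0.004,0.01,0,0,0,0.2],[0,-0.004,0.02,0,0,0,0.2],[0,-0.004,0.02,0,0,0,0.2],[0,-0.004,0.02,0,0,0,0.2]]' 45
python3 -m crank '[[0,0,0.007,0,0,0,0.2],[0,0,0.013,0,0,0,0.2],[0,0,0.013,0,0,0,0.2],[0,0,0.013,0,0,0,0.2]]' 45
python3 -m crank '[[0,0,0.007,0,0,0,0.2],[0,0,0.013,0,0,0,0.2],[0,0,0.013,0,0,0,0.2],[0,0,0.013,0,0,0,0.2]]' 45
```

```text
time: 12.2
eef_pos: [0.4817, 0.1741, 0.1778]
tcp_rot: [0.109, 0.994, 0.001, -0.002]
contact_force: [-0.9, 0.2, -3.4]
opening: 0.423
time: 12.6
eef_pos: [0.4817, 0.1741, 0.1759]
tcp_rot: [0.109, 0.994, 0.001, -0.002]
contact_force: [0.2, 0.1, -1.8]
opening: 0.425
time: 13.0
eef_pos: [0.4817, 0.1741, 0.1739]
tcp_rot: [0.109, 0.994, 0.001, -0.002]
contact_force: [-0.1, 0.3, -1.5]
opening: 0.424
```

```bash
python3 -m crank '[[0,0,0.007,0,0,0,0.2],[0,0,0.013,0,0,0,0.2],[0,0,0.013,0,0,0,0.2],[0,0,0.013,0,0,0,0.2]]' 45
python3 -m crank '[[0,0,0.007,0,0,0,0.2],[0,0,0.013,0,0,0,0.2],[0,0,0.013,0,0,0,0.2],[0,0,0.013,0,0,0,0.2]]' 45
```

```text
time: 13.4
eef_pos: [0.4817, 0.1741, 0.172]
tcp_rot: [0.109, 0.994, 0.001, -0.002]
contact_force: [1.0, 0.9, -3.2]
opening: 0.423
time: 13.8
eef_pos: [0.4817, 0.1741, 0.17]
tcp_rot: [0.109, 0.994, 0.001, -0.002]
contact_force: [-0.7, -0.1, -2.1]
opening: 0.423
```

```bash
python3 -m crank '[[0,0,0.007,0,0,0,0.2],[0,0,0.013,0,0,0,0.2],[0,0,0.013,0,0,0,0.2],[0,0,0.013,0,0,0,0.2]]' 45
```

```text
time: 14.2
eef_pos: [0.4817, 0.1741, 0.1681]
tcp_rot: [0.109, 0.994, 0.001, -0.002]
contact_force: [0.0, 1.9, -2.5]
opening: 0.427
```

```bash
python3 -m crank '[[0,0,0.007,0,0,0,0.2],[0,0,0.013,0,0,0,0.2],[0,0,0.013,0,0,0,0.2],[0,0,0.013,0,0,0,0.2]]' 45
```

```text
time: 14.6
eef_pos: [0.4817, 0.1741, 0.1661]
tcp_rot: [0.109, 0.994, 0.001, -0.002]
contact_force: [0.6, -0.4, -1.9]
opening: 0.426
```

```bash
python3 -m crank '[[0,0,0.007,0,0,0,0.2],[0,0,0.013,0,0,0,0.2],[0,0,0.013,0,0,0,0.2],[0,0,0.013,0,0,0,0.2]]' 45
```

```text
time: 15.0
eef_pos: [0.4817, 0.1741, 0.1642]
tcp_rot: [0.109, 0.994, 0.001, -0.002]
contact_force: [0.1, -0.7, -1.2]
opening: 0.425
```

```bash
python3 -m crank '[[0,0,0.007,0,0,0,0.2],[0,0,0.013,0,0,0,0.2],[0,0,0.013,0,0,0,0.2],[0,0,0.013,0,0,0,0.2]]' 45
```

```text
time: 15.4
eef_pos: [0.4819, 0.1742, 0.1627]
tcp_rot: [0.109, 0.994, 0.001, -0.001]
contact_force: [-0.2, -0.4, 0.8]
opening: 0.428
```

```bash
python3 -m crank '[[0,0,0.007,0,0,0,0.2],[0,0,0.013,0,0,0,0.2],[0,0,0.013,0,0,0,0.2],[0,0,0.013,0,0,0,0.2]]' 45
```

```text
time: 15.8
eef_pos: [0.482, 0.1742, 0.1609]
tcp_rot: [0.109, 0.994, 0.001, -0.001]
contact_force: [-2.2, -0.3, 4.1]
opening: 0.426
```

```bash
python3 -m crank '[[0,0,0.007,0,0,0,0.2],[0,0,0.013,0,0,0,0.2],[0,0,0.013,0,0,0,0.2],[0,0,0.013,0,0,0,0.2]]' 45
```

```text
time: 16.2
eef_pos: [0.482, 0.1742, 0.1593]
tcp_rot: [0.109, 0.994, 0.001, -0.001]
contact_force: [-2.0, -1.6, 6.9]
opening: 0.427
```

```bash
python3 -m crank '[[0,0,0.008,0,0,0,0.2],[0,0,0.008,0,0,0,0.2],[0,0,0.008,0,0,0,0.2]]' 45
python3 - <<'E'
from h import *
from plant import telemetry,imaging
p=imaging.read_camera("wrist"); cv2.imwrite("pics/w10.png",cv2.resize(p["pixels"][130:310,130:430,::-1],None,fx=2.6,fy=2.6,interpolation=cv2.INTER_CUBIC))
for i in range(3): print(telemetry.get_state()["contact_force"]); imaging.read_camera("wrist")
E
```

```text
time: 16.5
eef_pos: [0.4821, 0.1742, 0.1585]
tcp_rot: [0.109, 0.994, 0.001, -0.001]
contact_force: [-2.8, -0.9, 9.0]
opening: 0.423
[-3.08583559  0.27646694  9.33693207]
[-3.90631619 -1.21031023  8.39993632]
[-2.96694449 -0.51267315  8.39399148]
```

View pics/w10.png

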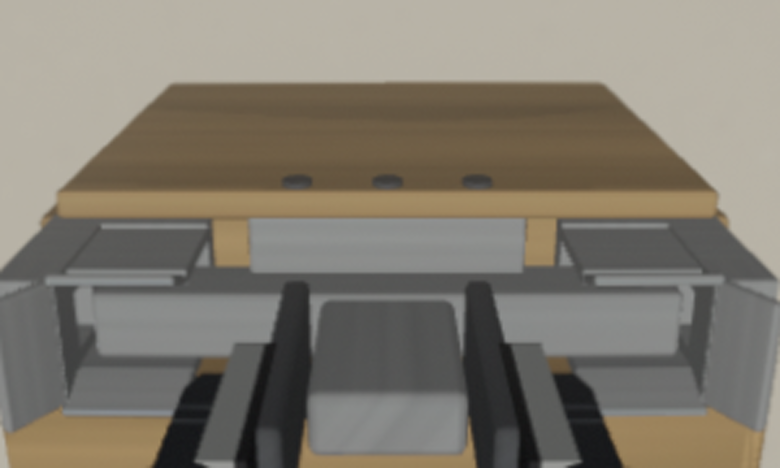

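```bash
python3 -m crank '[[0.006,0,0,0,0,0,0.2],[0.006,0,0,0,0,0,0.2],[0.006,0,0,0,0,0,0.2]]' 45
python3 - <<'E'
from plant import telemetry,imaging
for i in range(2): s=telemetry.get_state();print(s["eef_pos"],s["contact_force"],s["wrist_torque"]); imaging.read_camera("wrist")
E
```

```text
time: 17.0
eef_pos: [0.4819, 0.1742, 0.1588]
tcp_rot: [0.109, 0.994, 0.001, -0.0]
contact_force: [-2.5, -1.5, 8.0]
opening: 0.424
[0.48189791 0.17422071 0.15882871] [-2.5056106  -1.47433036  8.029491  ] [-0.25387569  0.31527546  0.00475745]
[0.48186233 0.17423315 0.15879488] [-1.10144542 -0.31330321  7.97730958] [-0.32709017  0.34988955 -0.01680853]
```

```bash
python3 -m crank '[[0,0,0.005,0,0,0,0.2],[0,0,0.005,0,0,0,0.2],[0,0,0.005,0,0,0,1],[0,0,0.005,0,0,0,1],[0,0,0.005,0,0,0,1],[0,0,0.005,0,0,0,1],[0,0,0.005,0,0,0,1],[0,0,0.005,0,0,0,1],[0,0,0.005,0,0,0,1],[0,0,0.005,0,0,0,1]]' 45
python3 - <<'E'
from h import *
from plant import telemetry,imaging
p=imaging.read_camera("wrist"); pickle.dump(p,open("w11.pkl","wb")); cv2.imwrite("pics/w11.png",cv2.resize(p["pixels"][130:330,130:430,::-1],None,fx=2.6,fy=2.6,interpolation=cv2.INTER_CUBIC))
E
```

```text
time: 18.1
eef_pos: [0.4808, 0.1744, 0.1564]
tcp_rot: [0.109, 0.994, 0.001, -0.001]
contact_force: [0.2, 0.3, 0.8]
opening: 1.002
```

View pics/w11.png

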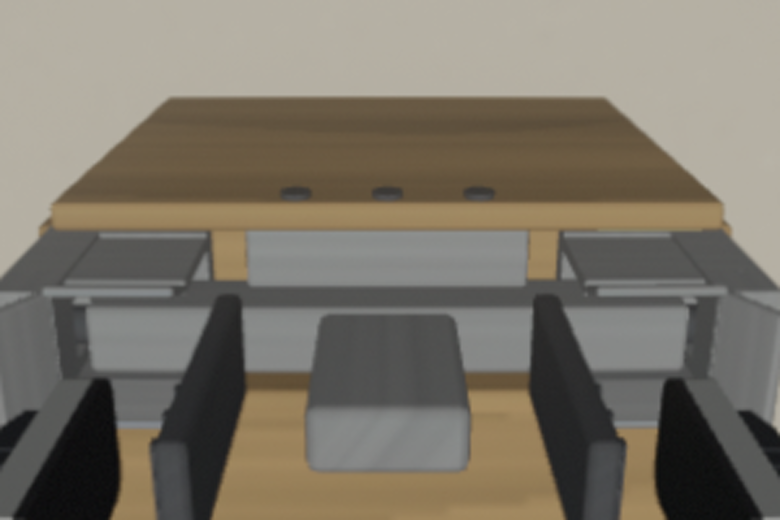

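```bash
python3 -m crank '[[0,0,-0.05,0,0,0,1],[0,0,-0.15,0,0,0,1],[0,0,-0.3,0,0,0,1],[0,0,-0.5,0,0,0,1],[0,0,-0.7,0,0,0,1],[0,0,-0.9,0,0,0,1],[0,0,-1,0,0,0,1],[0,0,-1,0,0,0,1],[0,0,-1,0,0,0,1]]'
python3 - <<'E'
from h import *
from plant import telemetry,imaging
for n in ("wrist","side","scene"):
    p=imaging.read_camera(n); pickle.dump(p,open(n+"12.pkl","wb"))
    c={"wrist":(145,310,185,370),"side":(90,270,180,400),"scene":(130,320,130,340)}[n]
    cv2.imwrite(f"pics/{n}12.png",cv2.resize(p["pixels"][c[0]:c[1],c[2]:c[3],::-1],None,fx=3,fy=3,interpolation=cv2.INTER_CUBIC))
    cv2.imwrite(f"pics/{n}12f.png",p["pixels"][:,:,::-1])
E
```

```text
time: 19.05
eef_pos: [0.4809, 0.174, 0.3058]
tcp_rot: [0.109, 0.994, 0.001, -0.002]
contact_force: [0.1, 0.4, -0.9]
opening: 1.0
```

View pics/wrist12.png

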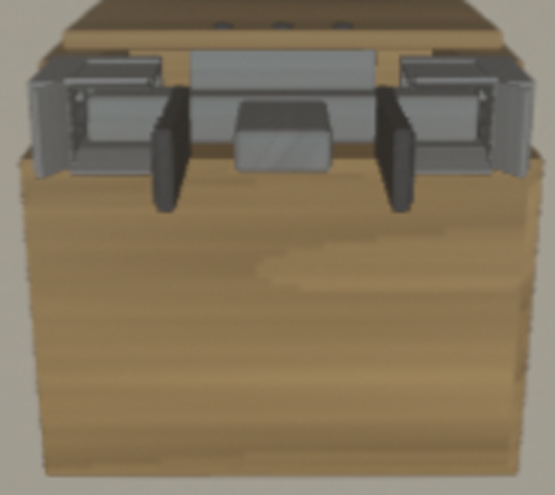

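View pics/side12.png

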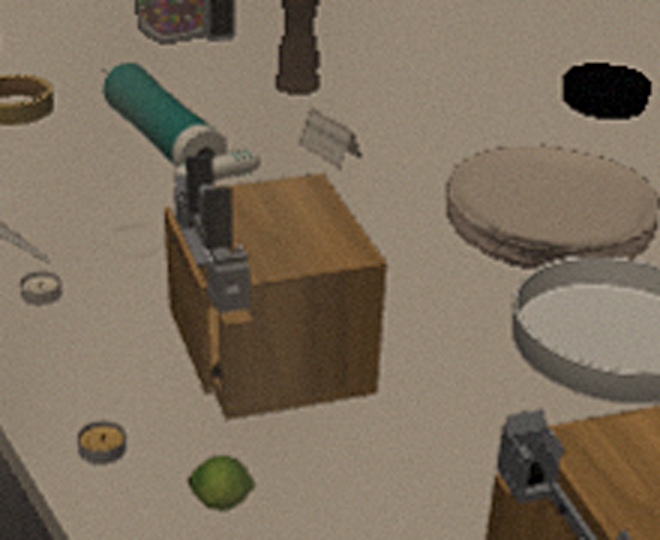

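View pics/scene12.png

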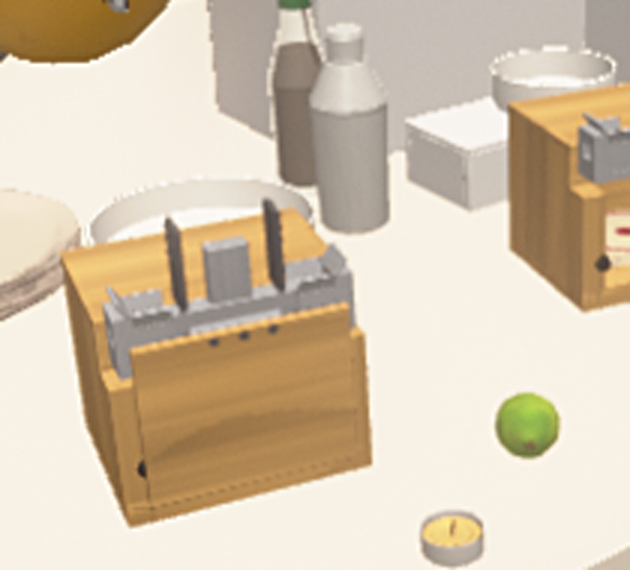

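Run:
```python
from h import *
p=pickle.load(open("wrist12.pkl","rb"))
P=lambda x,y:np.array((185+x/3-.33,145+y/3-.33))[::-1]
for z in(.183,.188,.193):
    a=atz(p,P(153,210),z);b=atz(p,P(413,210),z);print(z,np.linalg.norm(a-b),(a+b)/2)
s=pickle.load(open("side12.pkl","rb"))["pixels"]; o=pickle.load(open("side0.pkl","rb"))["pixels"]
A=cv2.resize(s[165:205,240:275,::-1],None,fx=10,fy=10,interpolation=cv2.INTER_CUBIC)
B=cv2.resize(o[270:310,370:405,::-1],None,fx=10,fy=10,interpolation=cv2.INTER_CUBIC)
cv2.imwrite("pics/hole.png",np.hstack([A,B]))
```

```text
0.183 0.06681607596967226 [0.49434338 0.17129614 0.183     ]
0.188 0.06555693930888075 [0.49262019 0.17166441 0.188     ]
0.193 0.06429780264808926 [0.49089699 0.17203267 0.193     ]
```

View pics/hole.png

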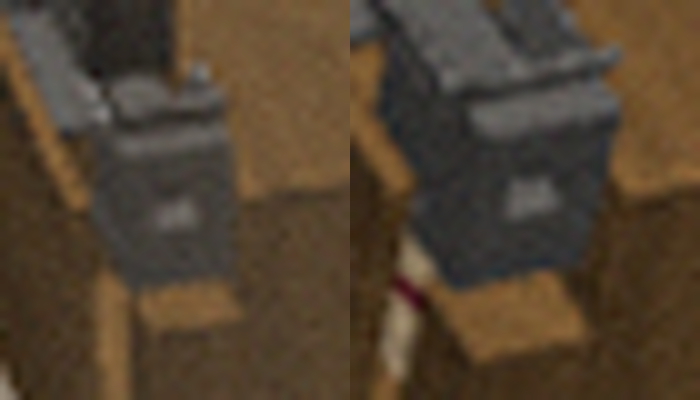

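View pics/scene12f.png

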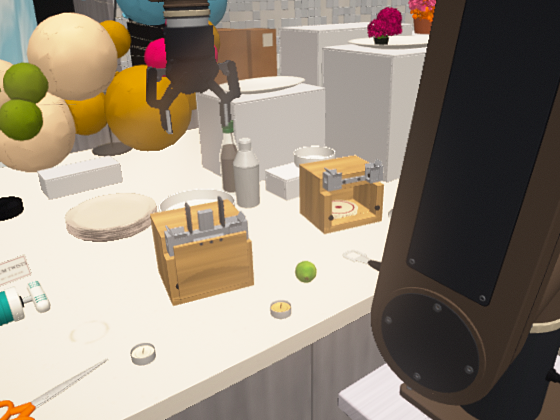

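```bash
python3 -c "
from plant import ticket;print(ticket.sign_off())"
```

```text
the job is handed in; nothing more can be done
None
```

I moved the door to the locker with the jigger and cup and handed the job in at about 19 s. It hangs in that locker's bracket, and the last pictures show both hinge pins out.

- **Lift:** I squeezed the tabs at 45 N and lifted the door straight up about 155 mm.
- **Lowering:** I lowered it into the bracket in small steps. The pads first pushed back with the tool tip at about z 0.163. By my rough reckoning that puts the hinge axis several millimetres below nominal.
- **Press and release:** The wrist sensor read about 8–9 N of downward push when I opened the fingers, and I then backed straight up.

**Last checks:**
- The tabs measured 64–66 mm apart, against 64 mm with the pins fully out.
- The side camera shows the right (-y) pin in its hole, looking as it did in the first locker. I could not see the left (+y) pin and judged it only from the tabs, which spread evenly.
- The door looks square and upright, the gripper is clear of it, and the lime and tealight look where they started. The opener is half hidden by the arm in the last scene view, but nothing went near it.

**What disagreed:**
- My camera estimates of the hinge position along the world x axis differed by about 2–5 mm.
- There was a 2–3 N sideways push during the press. I eased it by shifting about 1 mm before letting go.

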